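# Flip a phone screen-up on the tilt ramp

### The job

The phone lies screen-down on the raised grey work board, in front of the small steel tilt ramp. Without picking it up, push it with your fingertips against the ramp until it tips up and stays leaning steeply on the two straps, and let go; then push its top edge back from behind so that it turns over and lies flat, screen up, on the board in front of the ramp. Leave the other things alone.

Things in the scene. Friction and masses are not known exactly. Their poses are not given: they have to be found in the camera images.
- phone: Plain black phone, a flat slab 146 x 70 x 8 mm, 0.12 to 0.22 kg, starting screen-down. Origin: middle of its back cover; x along the 146 mm length, y along the 70 mm width, z out of the screen (down at the start, must be up at the end). A long side faces the ramp at the start, up to about 12 degrees from parallel to it.
- phone_center (a point): The middle of the phone's slab, 4 mm from its back cover.
- phone_edge_a (a point): Middle of the phone's long side at y = +35 mm, at half thickness.
- phone_edge_b (a point): Middle of the phone's long side at y = -35 mm, at half thickness.
- ramp: Fixed tilt ramp: two bent steel straps, 14 mm wide, middles 100 mm apart (y = -50, +50 mm), open between. Origin: on the work board (its top is at z = 70 mm), midway between the straps' toes; x level, up the ramp (push direction, away from the phone), y along the toe line, z up. Straps start flush with it at x = 0 and curve up ever steeper: 8 mm high at x = 13, 16 at 21, 24 at 28, 33 at 34, 43 at 38, 55 at 41.
- tape_blue: Bystander: roll of blue tape, 60 mm wide, 28 mm high; origin under its centre.
- screwdriver_red: Bystander: red screwdriver lying down, 172 x 26 x 23 mm; origin under its centre.
- flux_tin: Bystander: round tin, 59 mm wide, 46 mm high; origin under its centre.
- relay_box: Bystander: small carton, 30 x 50 x 20 mm; origin under its centre.
- ramp_top (a point): Midway between the straps' upper ends (x 41, z 55 mm from the ramp's origin; their rounded tops end at 58 mm). A phone whose lower long side was pushed up to the toe line leans at about 50 to 60 degrees, its upper side about here, and stays by friction when let go; its lower side does not slip when the upper side is pushed back slowly.
- ramp_behind (a point): Free point behind the ramp, midway between the straps, 35 mm above the board, at x = 85 mm from the ramp's origin. From here to the phone the 86 mm wide space between the straps is free, but for a cross bar 8 mm high at x = 62 to 78 mm; braces and feet (10 mm high, to x = 90 mm) stand only at the straps, within 13 mm of their middles.

How it is judged:
On the way:
1. the phone, pushed against the ramp, leans on it steeply (40 degrees or more from flat, screen still towards the ramp) with the robot off it (angle between phone's own z axis and vertical between 1.6 and 2.44 rad and contact force between phone and ramp above 0.05 N and contact force between phone and the arm below 0.02 N and contact force between phone and the fingers below 0.02 N), for 0.2 s.
At the end, for the whole second after the job is handed in: The phone lies at rest flat on the work board (within 4 degrees), screen up, its middle in front of the ramp's toe line by no more than 160 mm and within 90 mm sideways of the ramp's middle (angle between phone's own z axis and vertical below 0.07 rad and height (world z) of phone_center below 0.079 m and x of phone_center in the frame of ramp between -0.16 and 0 m and y of phone_center in the frame of ramp between -0.09 and 0.09 m and linear speed of phone below 0.02 m/s); the robot touches nothing.
It fails at once if the phone is lifted or carried: both of its long sides are more than 30 mm above the board (height (world z) of each of phone_edge_a, phone_edge_b above 0.1 m).
It fails at once if another thing is moved by more than 15 mm (distance of any of tape_blue, screwdriver_red, flux_tin, relay_box from where it was at the start of the episode above 0.015 m).
It also fails if it takes over 53 s, if anything falls off the work surface, if the arm or the gripper's body presses on something with over 40 N, if the wrist force passes 120 N, or if a joint passes its speed limit or range.

### The arm

A 7-joint arm with a two-finger parallel gripper is mounted at the origin on a cart in front of the work surface, level with it; the furniture and walls round the work are solid. World frame = base frame: x ahead of the robot, y to its left, z up, the work surface at z = 0. Lengths are in m, angles in rad, forces in N, time in s.
With the tool pointing down it reaches from about 0.425 to 0.925 m from the base axis. Payload 6.8 kg.
Tool frame: the origin (TCP) lies at the very end of the fingers, on their centre line; the grasp point (between the pads) lies 19 mm behind it; z points along the fingers, y is the direction in which the jaws open and shut (so a half turn about z gives the same grasp; the last joint's range is limited). The gripper opens to 85 mm and grips with 20 to 120 N. Pads are 22 mm wide; open, the fingers measure 114 mm over their backs; the gripper's body (76 mm by 85 mm) begins 54 mm behind the grasp point. The pads swing forward as they close: fully open they stand 13 mm farther back than shut.
Start: joints at [-1.284, 0.477, 0.022, 1.555, -0.011, 1.109, -0.083], TCP at [0.26, 0.623, 0.231] pointing down, gripper open.
Joint ranges: [-2.96, 2.96], [-0.34, 2.1], [-1.41, 1.46], [0.24, 2.44], [-1.37, 4.51], [0.17, 1.92], [-2.96, 2.96]. Speed limits (rad/s): [2.39, 2.39, 3.14, 3.14, 3.14, 3.14, 3.14].

### API

Orientations are given as a rotation vector (axis times angle).
In Python, from bench import monitor, viewer, job gives the robot as it stands. The module is installed in compiled form; this text tells all that it offers.
- The arm moves only by the tool drive_tool, never from a script. Its argument "commands" is a list of rows, each an object with "linear": the shift along the tool's x, y, z in m, a list of three; "dr": the turn, a rotation vector about the tool's x, y, z in degrees, a list of three; "jaw": the closure, from 0 (fully open) to 1 (shut). A call has 1 to 8 rows; each row shifts and turns the pose as measured when the row begins, along the tool's axes as they then stand; what a row does not reach is not made up. A row lasts 1/8 s, in which the tool goes at most 62.5 mm and 10.7 degrees, less where a joint would pass 70% of its speed; a pose out of reach is approached as far as the arm can. A call is refused whole if a number of a shift passes 0.0625 or a number of a turn 10.7, either way. A call with a gripper value outside its range is refused whole. The fingers move at their own pace and stop on an object; "force" is the grip in N (left out, the last holds). Time passes only in rows, so rows that do not move let the fingers close. It gives the time, the measured TCP pose, the force and the opening at its end, in the units of the state.
- monitor.get_obs(): the state, without advancing time (a new reading comes with each control period).
- viewer.grab_frame(name): name is "side" or "top" or "wrist"; returns the picture (384x512x3 uint8, red, green, blue); there is no depth.
- viewer.calibration(name): a dict with "K" (3x3 intrinsics, pixels), "k1" (the pictures are not rectified: a ray, as slopes to the right and down, at radius r is drawn at 1 + k1 r^2 times it, then the intrinsics apply), "R" (3x3) and "t" (3): a world point X has camera coordinates R X + t. Camera axes: x right, y down, z forward; pixel columns grow to the right and rows downward; lengths in m; the calibration is good to about 2 mm. A picture is of the moment at which its call begins: read the wrist's pose just before it. calibration takes no time and is no camera call; for the wrist camera it gives the pose at the moment of the call.
- job.hand_in(): hands the job in, once; it reports no verdict.
The state is a dict: "clock": time; "joints": joint angles; "qvel": joint speeds; "tau": joint torques, N m; "tcp_pos": TCP position; "orientation": TCP orientation; "contact_force": force on the tool from outside, world axes, zero at the start; "moment": the same for the moment, N m; "grip_width": finger opening in m.
Only numpy, scipy, OpenCV 4.12 (cv2) and the standard library are available. Lean on these libraries where they do the work, as an engineer would, in place of code of your own. Each camera call takes 0.05 s, during which the arm holds its last target.

## Working session

There is one attempt and no reset: what is moved stays moved. The work goes in short steps, Python scripts to look and compute and a tool call to move; the robot and the scene stay as the last step left them, time stands still between calls to the robot, and variables do not carry over. Pictures are saved under pics/ and viewed, and the job is handed in when it is done.

Besides the shell and the picture viewer there is one more tool, called in YAML: its name, and indented under it one key for each argument. drive_tool: Moves the arm, as the interface text tells. Its arguments: {"type":"object","properties":{"commands":{"type":"array"},"force":{"type":"number"}},"required":["commands"]}

```bash
mkdir -p pics
python3 - <<'E'
from bench import monitor, viewer
import cv2
print(monitor.get_obs())
for n in("side","top"):
    c=viewer.calibration(n);print(n,c)
    cv2.imwrite(f"pics/{n}0.png",viewer.grab_frame(n)[:,:,::-1])
E
```

```text
{'clock': 0.0, 'joints': array([-1.28412607,  0.47779771,  0.02234392,  1.55643528, -0.0114655 ,
        1.10930235, -0.08309466]), 'qvel': array([ 3.24858494e-04, -9.87084513e-04,  1.17132625e-03, -1.64713237e-04,
       -4.91020396e-04,  2.08419544e-03, -6.86308380e-05]), 'tau': array([ 7.23939247e-04, -5.96455371e+01,  1.60813451e+00, -2.81186950e+01,
        1.24637739e-02,  9.44473461e-03,  1.08074795e-05]), 'tcp_pos': array([0.25940263, 0.62253296, 0.23033424]), 'orientation': array([-6.15987617e-01, -3.08041573e+00,  2.83430130e-03]), 'contact_force': array([ 0.12185786, -0.02748188,  0.52874607]), 'moment': array([-0.01791218, -0.0314648 , -0.02908943]), 'grip_width': 0.08542808615702671}
side {'K': array([[370.57490917,   0.        , 258.5608051 ],
       [  0.        , 370.57490917, 189.9095932 ],
       [  0.        ,   0.        ,   1.        ]]), 'k1': -0.0051780045161713365, 'R': array([[ 0.87788569, -0.47850145,  0.0187902 ],
       [-0.30072294, -0.58141026, -0.75599459],
       [ 0.37266932,  0.6580262 , -0.65430811]]), 't': array([-0.52861795,  0.22589411,  0.91253116])}
top {'K': array([[354.09016493,   0.        , 255.4848698 ],
       [  0.        , 354.09016493, 189.87785981],
       [  0.        ,   0.        ,   1.        ]]), 'k1': 0.008464618306009641, 'R': array([[-0.02288363, -0.99973438,  0.00273846],
       [-0.99756755,  0.02265346, -0.06592275],
       [ 0.06584321, -0.00424035, -0.99782097]]), 't': array([-0.05821295,  0.58879792,  1.00118574])}
```

View pics/side0.png

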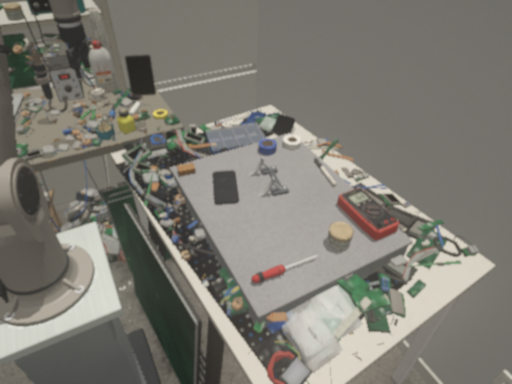

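View pics/top0.png

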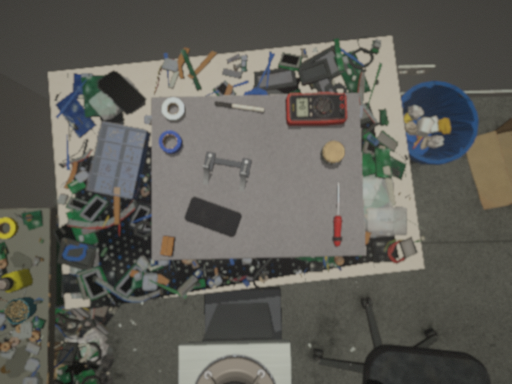

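```bash
cat > h.py <<'E'
import numpy as np,cv2
from bench import viewer,monitor
def ray(n,uv,c=None):
    c=c or viewer.calibration(n);K=c['K'];R=np.array(c['R']);t=np.array(c['t'])
    p=np.array([(uv[0]-K[0,2])/K[0,0],(uv[1]-K[1,2])/K[1,1]]);s=p.copy()
    for _ in range(20): s=p/(1+c['k1']*(s@s))
    return -R.T@t, R.T@np.array([s[0],s[1],1])
def onz(n,uv,z,c=None):
    o,d=ray(n,uv,c);return o+d*(z-o[2])/d[2]
def proj(n,X,c=None):
    c=c or viewer.calibration(n);p=np.array(c['R'])@np.array(X)+c['t'];s=p[:2]/p[2];s=s*(1+c['k1']*(s@s));K=c['K']
    return np.array([K[0,0]*s[0]+K[0,2],K[1,1]*s[1]+K[1,2]])
def tri(a,b):
    o1,d1=ray(*a);o2,d2=ray(*b);A=np.stack([d1,-d2],1);x=np.linalg.lstsq(A,o2-o1,rcond=None)[0]
    p,q=o1+d1*x[0],o2+d2*x[1];return (p+q)/2,np.linalg.norm(p-q)
def crop(img,x0,y0,x1,y1,s,f):
    cv2.imwrite(f,cv2.resize(img[y0:y1,x0:x1],None,fx=s,fy=s,interpolation=cv2.INTER_CUBIC))
E
python3 - <<'E'
from h import *
t=cv2.imread('pics/top0.png');s=cv2.imread('pics/side0.png')
crop(t,145,125,275,255,5,'pics/tc.png');crop(s,190,120,310,220,6,'pics/sc.png')
g=t[185:250,175:255].max(2);m=(g<75).astype(np.uint8)
n,l,st,ce=cv2.connectedComponentsWithStats(m);i=1+st[1:,4].argmax();print(st[i],ce[i]+[175,185])
p=np.argwhere(l==i)[:,::-1]+[175,185]
r=cv2.minAreaRect(p.astype(np.float32));b=cv2.boxPoints(r)
print(r)
for q in b: print(q,onz('top',q,.078))
print('c',onz('top',ce[i]+[175,185],.078))
E
```

```text
[  10   13   56   38 1259] [212.77601271 216.48689436]
((212.78468322753906, 216.4671630859375), (52.37211990356445, 24.263755798339844), 19.98310661315918)
[184.02922 218.91972] [0.50927987 0.12329705 0.078     ]
[192.32118 196.1168 ] [0.57039585 0.10026265 0.078     ]
[241.54015 214.0146 ] [ 0.5189135  -0.03217012  0.078     ]
[233.24818 236.81752] [ 0.45819034 -0.00861444  0.078     ]
c [0.5140361  0.04566029 0.078     ]
```

View pics/tc.png

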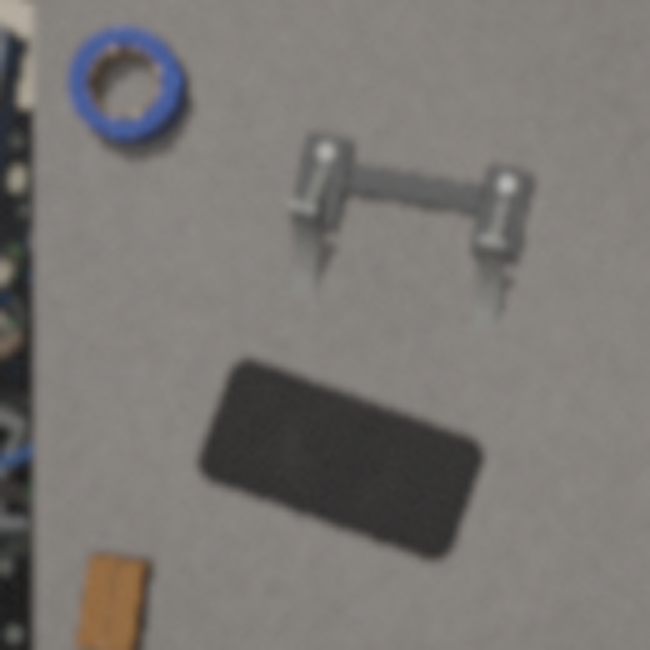

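View pics/sc.png

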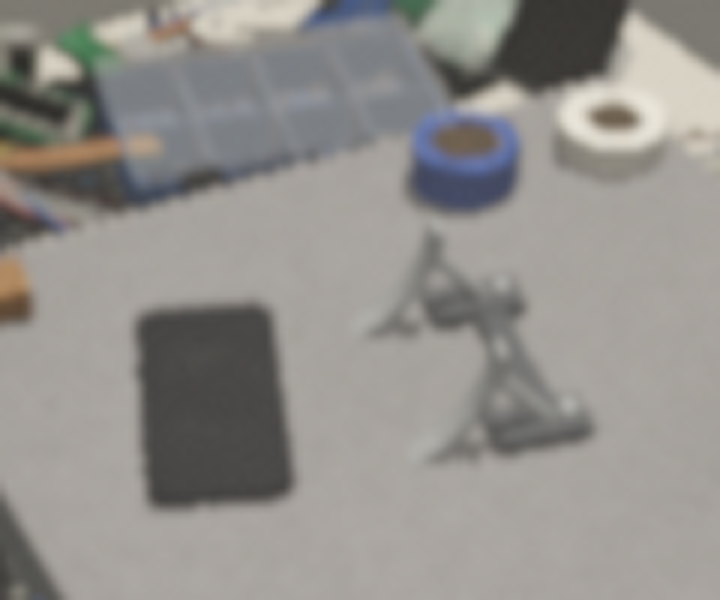

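Run:
```python
from h import *
f=lambda x,y:((x+.5)/5+145-.5,(y+.5)/5+125-.5)
P={}
for n,q,z in [('toeL',(305,297),.07),('toeR',(488,320),.07),('topL',(306,209),.127),('topR',(495,246),.127),('footL',(330,136),.08),('footR',(515,170),.08),('bar1',(352,183),.078),('bar2',(478,197),.078),('braceL',(326,152),.08),('braceR',(507,183),.08)]:
    P[n]=onz('top',f(*q),z);print(n,P[n].round(4))
for a in('toe','top','foot','brace'):
    d=P[a+'L']-P[a+'R'];print(a,np.linalg.norm(d[:2]),np.degrees(np.arctan2(-d[0],d[1])), ((P[a+'L']+P[a+'R'])/2).round(4))
d=P['bar1']-P['bar2'];print(np.degrees(np.arctan2(-d[0],d[1])))
s=lambda x,y:((x+.5)/6+190-.5,(y+.5)/6+120-.5)
for q,z in[((368,332),.07),((422,460),.07)]: print(onz('side',s(*q),z).round(4))
# side view
for q in [(137,318),(265,303),(293,492),(152,505)]: print('ph',onz('side',s(*q),.078).round(4))
```

```text
toeL [0.6032 0.0649 0.07  ]
toeR [ 0.5883 -0.0351  0.07  ]
topL [0.644 0.056 0.127]
topR [ 0.6226 -0.0414  0.127 ]
footL [0.6902 0.0487 0.08  ]
footR [ 0.6693 -0.0518  0.08  ]
bar1 [0.6644 0.0373 0.078 ]
bar2 [ 0.6552 -0.0313  0.078 ]
braceL [0.6815 0.051  0.08  ]
braceR [ 0.6622 -0.0473  0.08  ]
toe 0.10113237167101524 -8.479773260473257 [0.5958 0.0149 0.07  ]
top 0.09972952146525021 -12.419700596653563 [0.6333 0.0073 0.127 ]
foot 0.1027052830175236 -11.774064569471536 [ 0.6797 -0.0015  0.08  ]
brace 0.10020642059819437 -11.070672539936808 [0.6718 0.0019 0.08  ]
-7.667026917586056
[0.6078 0.062  0.07  ]
[ 0.5852 -0.0364  0.07  ]
ph [0.5044 0.1168 0.078 ]
ph [0.5673 0.0984 0.078 ]
ph [ 0.517  -0.0361  0.078 ]
ph [ 0.4556 -0.0142  0.078 ]
```

drive_tool:
  commands:
    - {"linear":[0,0,0],"dr":[0,0,-5.8],"jaw":0}
    - {"linear":[0,0,0],"dr":[0,0,-5.8],"jaw":0}

```text
clock: 0.35
tcp_pos: [0.2591, 0.6219, 0.2292]
orientation: [-0.292, -3.127, 0.006]
contact_force: [0.1, 0.1, -0.6]
grip_width: 0.0854
```

```bash
cat >> h.py <<'E'
from scipy.spatial.transform import Rotation as Ro
yaw=np.radians(-11.2);RO=np.array([.594,.0145]);RX=np.array([np.cos(yaw),np.sin(yaw)]);RY=np.array([-RX[1],RX[0]])
def W(x,y,h): return np.r_[RO+RX*x+RY*y,.07+h]
def ramp(p): d=np.array(p)[:2]-RO; return np.r_[d@RX,d@RY,p[2]-.07]
def go(x,y,h):
    o=monitor.get_obs();R=Ro.from_rotvec(o['orientation']).as_matrix()
    print('t',round(o['clock'],2),'ramp',ramp(o['tcp_pos']).round(4),'F',o['contact_force'].round(2),'w',round(o['grip_width'],4))
    print('yaw',np.degrees(np.arctan2(-R[0,1],R[1,1])).round(2),'z',R[:,2].round(3),'toolshift',(R.T@(W(x,y,h)-o['tcp_pos'])).round(4))
E
python3 -c "
from h import *
go(-.16,.008,.15)"
```

```text
t 0.35 ramp [-0.4465  0.5308  0.1592] F [ 0.13  0.07 -0.64] w 0.0854
yaw -10.69 z [-0.001 -0.004 -1.   ] toolshift [-0.2818 -0.5253  0.0112]
```

drive_tool:
  commands:
    - {"linear":[-0.027,-0.051,0],"dr":[0,0,0],"jaw":0}
    - {"linear":[-0.027,-0.051,0],"dr":[0,0,0],"jaw":0}
    - {"linear":[-0.027,-0.051,0],"dr":[0,0,0],"jaw":0}
    - {"linear":[-0.027,-0.051,0],"dr":[0,0,0],"jaw":0}
    - {"linear":[-0.027,-0.051,0],"dr":[0,0,0],"jaw":0}
    - {"linear":[-0.027,-0.051,0],"dr":[0,0,0],"jaw":0}
    - {"linear":[-0.027,-0.051,0],"dr":[0,0,0],"jaw":0}
    - {"linear":[-0.027,-0.051,0],"dr":[0,0,0],"jaw":0}

```text
clock: 1.35
tcp_pos: [0.3975, 0.1706, 0.2274]
orientation: [-0.278, -3.126, 0.009]
contact_force: [1.2, 0.1, -0.2]
grip_width: 0.0854
```

```bash
python3 -c "
from h import *
go(-.16,.008,.15)"
```

```text
t 1.35 ramp [-0.2231  0.115   0.1574] F [ 1.17  0.07 -0.23] w 0.0854
yaw -10.18 z [-0.004 -0.005 -1.   ] toolshift [-0.0612 -0.108   0.0079]
```

drive_tool:
  commands:
    - {"linear":[-0.022,-0.038,0.01],"dr":[0,0,1.0],"jaw":0}
    - {"linear":[-0.022,-0.038,0.02],"dr":[0,0,0.3],"jaw":0}
    - {"linear":[-0.02,-0.038,0.02],"dr":[0,0,0],"jaw":0}
    - {"linear":[0,0,0.02],"dr":[0,0,0],"jaw":0}
    - {"linear":[0,0,0],"dr":[0,0,0],"jaw":0}

```text
clock: 1.98
tcp_pos: [0.4393, 0.0368, 0.1564]
orientation: [-0.329, -3.122, 0.009]
contact_force: [-0.4, 0.6, 0.9]
grip_width: 0.0854
```

```bash
python3 -c "
from h import *
go(-.16,.008,.0)
cv2.imwrite('pics/w1.png',viewer.grab_frame('wrist')[:,:,::-1]);s=viewer.grab_frame('side')[:,:,::-1];crop(s,150,80,330,230,4,'pics/s1.png')
"
```

```text
t 1.98 ramp [-0.1561 -0.0082  0.0864] F [-0.38  0.59  0.9 ] w 0.0854
yaw -12.04 z [-0.003 -0.005 -1.   ] toolshift [0.0041 0.0166 0.0864]
```

View pics/w1.png

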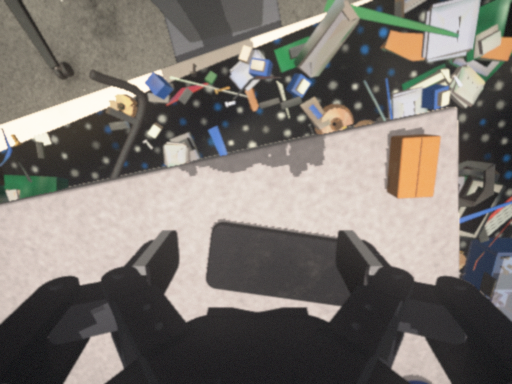

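View pics/s1.png

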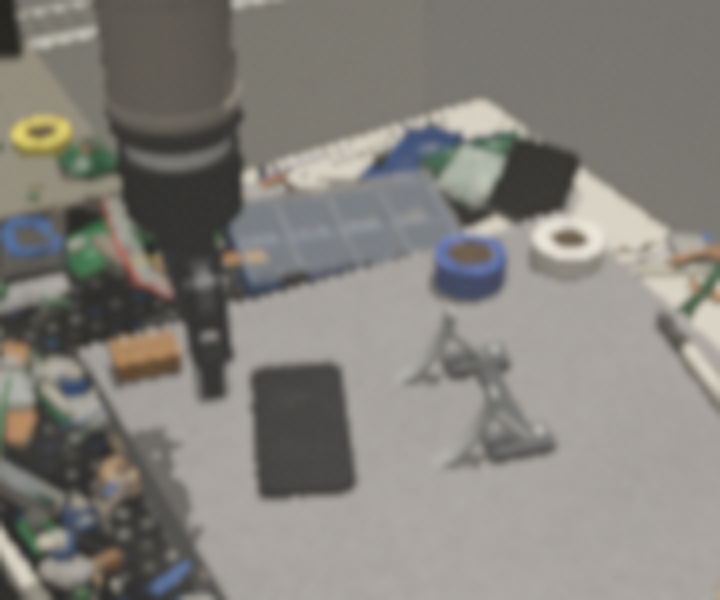

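```bash
python3 -c "
from h import *
c=viewer.calibration('wrist')
for q in [(213,222),(207,287),(335,237),(335,304)]: p=onz('wrist',q,.078,c);print(p.round(4),ramp(p).round(4))
for q in [(388,197),(438,197)]: p=onz('wrist',q,.09,c);print('relay',p.round(4),ramp(p).round(4))
"
```

```text
[ 0.4589 -0.0076  0.078 ] [-0.1282 -0.0479  0.008 ]
[ 0.5241 -0.0307  0.078 ] [-0.0597 -0.0579  0.008 ]
[0.4967 0.0988 0.078 ] [-0.1118  0.0638  0.008 ]
[0.5695 0.0892 0.078 ] [-0.0385  0.0685  0.008 ]
relay [0.463  0.1443 0.09  ] [-0.1538  0.1019  0.02  ]
relay [0.4716 0.1851 0.09  ] [-0.1532  0.1436  0.02  ]
```

drive_tool:
  commands:
    - {"linear":[0.004,0.014,0.03],"dr":[0,0,-0.8],"jaw":0}
    - {"linear":[0,0,0.03],"dr":[0,0,0],"jaw":0}
    - {"linear":[0,0,0.012],"dr":[0,0,0],"jaw":0}
    - {"linear":[0,0,0],"dr":[0,0,0],"jaw":0}

```text
clock: 2.58
tcp_pos: [0.4431, 0.0559, 0.0881]
orientation: [0.297, 3.119, 0.0]
contact_force: [-0.0, 0.2, 0.3]
grip_width: 0.0856
```

```bash
python3 -c "
from h import *
go(-.16,.008,.0)
w=viewer.grab_frame('wrist')[:,:,::-1];crop(w,60,140,460,384,2,'pics/w2.png');s=viewer.grab_frame('side')[:,:,::-1];crop(s,160,120,260,220,6,'pics/s2.png')
"
```

```text
t 2.58 ramp [-0.156   0.0113  0.0181] F [-0.02  0.16  0.33] w 0.0856
yaw -10.87 z [ 0.008 -0.    -1.   ] toolshift [ 0.0041 -0.0033  0.0181]
```

View pics/w2.png

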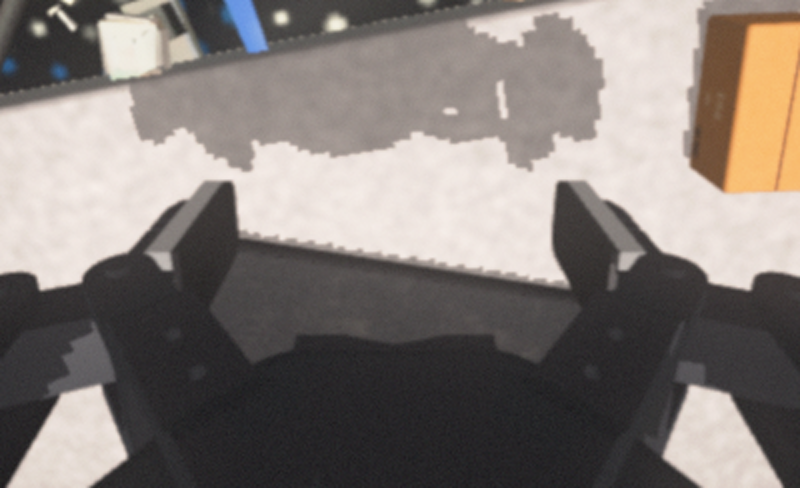

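View pics/s2.png

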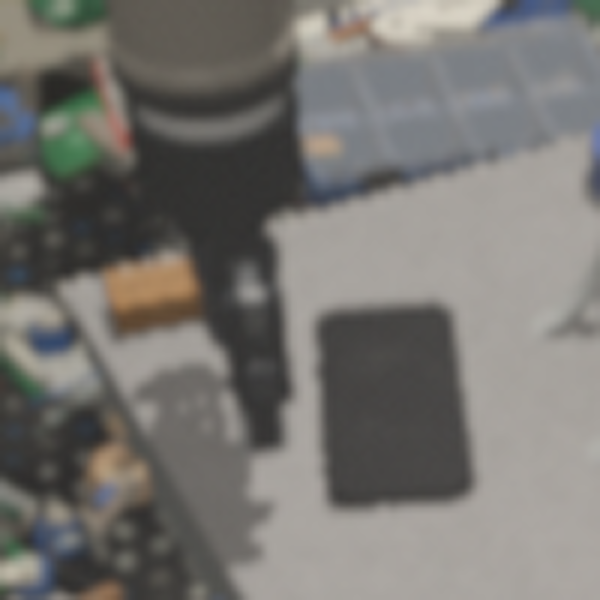

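drive_tool:
  commands:
    - {"linear":[0,0,0.01],"dr":[0,0,0],"jaw":0}
    - {"linear":[0.002,-0.001,0.006],"dr":[0,0,0],"jaw":0}
    - {"linear":[0,0,0],"dr":[0,0,0],"jaw":0}

```text
clock: 3.05
tcp_pos: [0.4428, 0.0553, 0.0733]
orientation: [0.298, 3.115, 0.004]
contact_force: [-0.9, -0.1, 0.3]
grip_width: 0.0855
```

drive_tool:
  commands:
    - {"linear":[0,0,0.004],"dr":[0,0,0],"jaw":0}

```text
clock: 3.18
tcp_pos: [0.4431, 0.0554, 0.0693]
orientation: [0.298, 3.114, 0.004]
contact_force: [-0.7, 0.6, 0.4]
grip_width: 0.0854
```

drive_tool:
  commands:
    - {"linear":[0,0,0.004],"dr":[0,0,0],"jaw":0}

```text
clock: 3.3
tcp_pos: [0.4432, 0.0553, 0.0652]
orientation: [0.298, 3.114, 0.004]
contact_force: [-0.0, 0.3, 0.4]
grip_width: 0.0853
```

drive_tool:
  commands:
    - {"linear":[0,0,0.003],"dr":[0,0,0],"jaw":0}

```text
clock: 3.42
tcp_pos: [0.4432, 0.0553, 0.0619]
orientation: [0.298, 3.114, 0.004]
contact_force: [0.7, -0.5, 0.3]
grip_width: 0.0855
```

drive_tool:
  commands:
    - {"linear":[-0.004,-0.001,0.003],"dr":[0,0,0],"jaw":0}
    - {"linear":[-0.008,0,0],"dr":[0,0,0],"jaw":0}
    - {"linear":[-0.008,0,0],"dr":[0,0,0],"jaw":0}
    - {"linear":[-0.008,0,0],"dr":[0,0,0],"jaw":0}

```text
clock: 3.92
tcp_pos: [0.4717, 0.0484, 0.0587]
orientation: [0.298, 3.115, 0.003]
contact_force: [-0.5, -0.1, -0.0]
grip_width: 0.0854
```

```bash
python3 -c "
from h import *
go(-.018,.008,-.0115)
"
```

```text
t 3.92 ramp [-0.1265  0.0095 -0.0113] F [-0.47 -0.08 -0.02] w 0.0854
yaw -10.93 z [ 0.012  0.001 -1.   ] toolshift [-0.1085 -0.002   0.0014]
```

drive_tool:
  commands:
    - {"linear":[-0.007,0,0],"dr":[0,0,0],"jaw":0}
    - {"linear":[-0.007,0,0],"dr":[0,0,0],"jaw":0}
    - {"linear":[-0.007,0,0],"dr":[0,0,0],"jaw":0}
    - {"linear":[-0.007,0,0],"dr":[0,0,0],"jaw":0}
    - {"linear":[-0.006,0,0],"dr":[0,0,0],"jaw":0}
    - {"linear":[-0.005,0,0],"dr":[0,0,0],"jaw":0}

```text
clock: 4.68
tcp_pos: [0.5129, 0.0406, 0.0591]
orientation: [0.298, 3.116, 0.003]
contact_force: [0.1, -0.6, -0.1]
grip_width: 0.0852
```

```bash
python3 -c "
from h import *
go(-.018,.008,-.0115)
w=viewer.grab_frame('wrist')[:,:,::-1];crop(w,60,140,460,384,2,'pics/w3.png');s=viewer.grab_frame('side')[:,:,::-1];crop(s,180,120,300,220,6,'pics/s3.png')
"
```

```text
t 4.67 ramp [-0.0846  0.0098 -0.0109] F [ 0.13 -0.6  -0.15] w 0.0852
yaw -10.92 z [ 0.012  0.001 -1.   ] toolshift [-0.0666 -0.0022  0.0013]
```

View pics/w3.png

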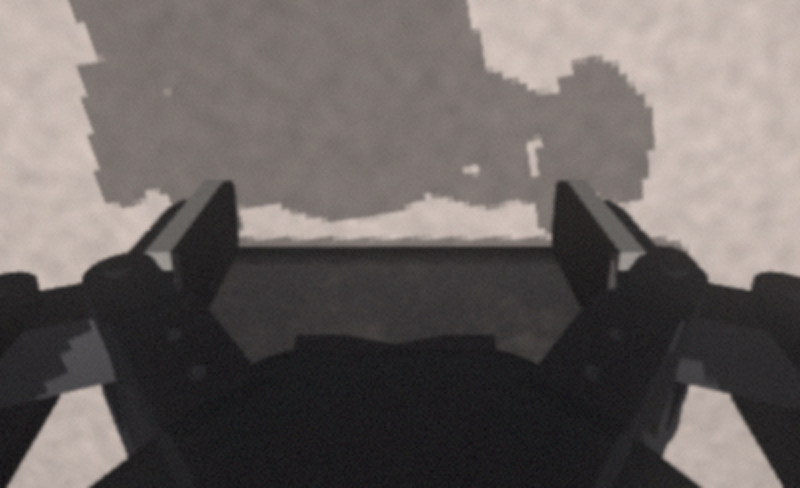

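View pics/s3.png

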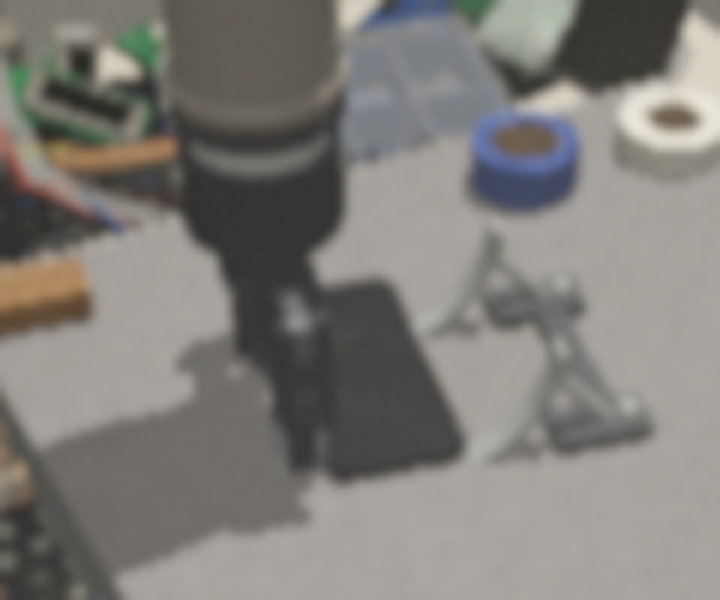

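```bash
python3 -c "
from h import *
for q in [(464,448),(388,282),(322,290),(338,478)]:
  p=onz('side',((q[0]+.5)/6+179.5,(q[1]+.5)/6+119.5),.076);print(ramp(p).round(4))
for q in [(488,460),(430,333)]:
  p=onz('side',((q[0]+.5)/6+179.5,(q[1]+.5)/6+119.5),.07);print('toe',ramp(p).round(4))
"
```

```text
[-0.0065 -0.0474  0.006 ]
[-0.006   0.0878  0.006 ]
[-0.0406  0.0906  0.006 ]
[-0.0694 -0.0512  0.006 ]
toe [ 0.004  -0.0524  0.    ]
toe [0.0051 0.0483 0.    ]
```

drive_tool:
  commands:
    - {"linear":[0.012,0,0],"dr":[0,0,0],"jaw":0}
    - {"linear":[0,0,-0.03],"dr":[0,0,0],"jaw":0}
    - {"linear":[0,0,-0.025],"dr":[0,0,0],"jaw":1}
    - {"linear":[-0.025,0.05,0],"dr":[0,0,0],"jaw":1}
    - {"linear":[-0.025,0.05,0],"dr":[0,0,0],"jaw":1}
    - {"linear":[-0.004,0.027,0],"dr":[0,0,0],"jaw":1}
    - {"linear":[0,0,0],"dr":[0,0,0],"jaw":1}

```text
clock: 5.65
tcp_pos: [0.5734, 0.1605, 0.1164]
orientation: [0.3, 3.117, 0.005]
contact_force: [-0.0, -0.1, -0.3]
grip_width: -0.0001
```

```bash
python3 -c "
from h import *
go(-.041,.13,.003)
w=viewer.grab_frame('wrist')[:,:,::-1];cv2.imwrite('pics/w4.png',w);s=viewer.grab_frame('side')[:,:,::-1];crop(s,180,120,300,220,6,'pics/s4.png')
"
```

```text
t 5.65 ramp [-0.0486  0.1393  0.0464] F [-0.03 -0.14 -0.34] w -0.0001
yaw -11.0 z [ 0.01   0.002 -1.   ] toolshift [-0.0071 -0.0095  0.0435]
```

View pics/w4.png

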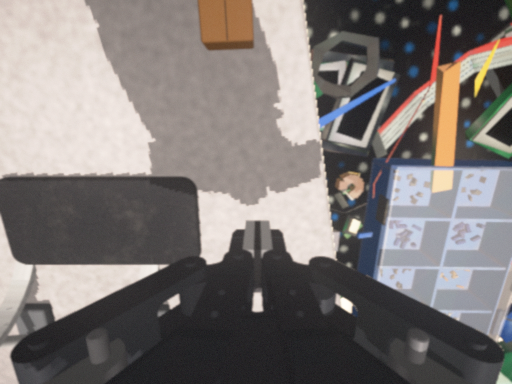

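View pics/s4.png

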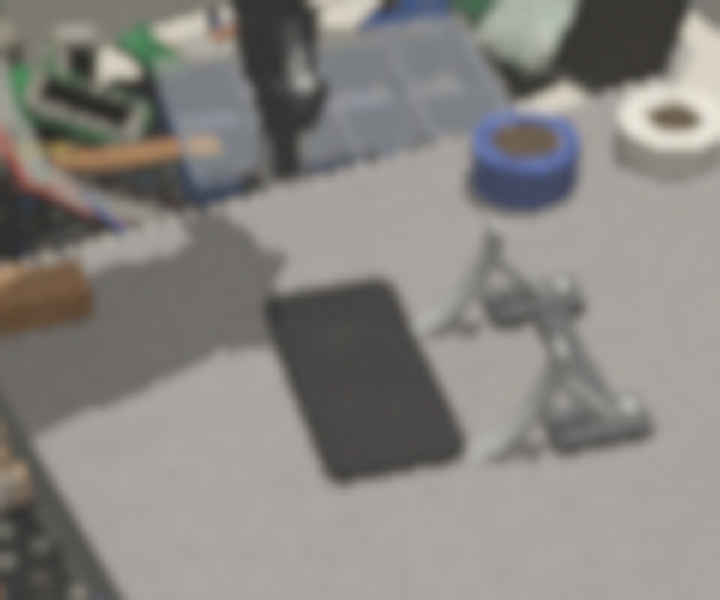

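```bash
python3 -c "
from h import *
c=viewer.calibration('wrist')
for q in [(199,220),(100,177),(100,264)]:
  print(ramp(onz('wrist',q,.078,c)).round(4))
t=viewer.grab_frame('top')[:,:,::-1];crop(t,145,125,275,255,5,'pics/t4.png')
"
```

```text
[-0.0399  0.0933  0.008 ]
[-0.0727  0.0257  0.008 ]
[-0.0033  0.0141  0.008 ]
```

View pics/t4.png

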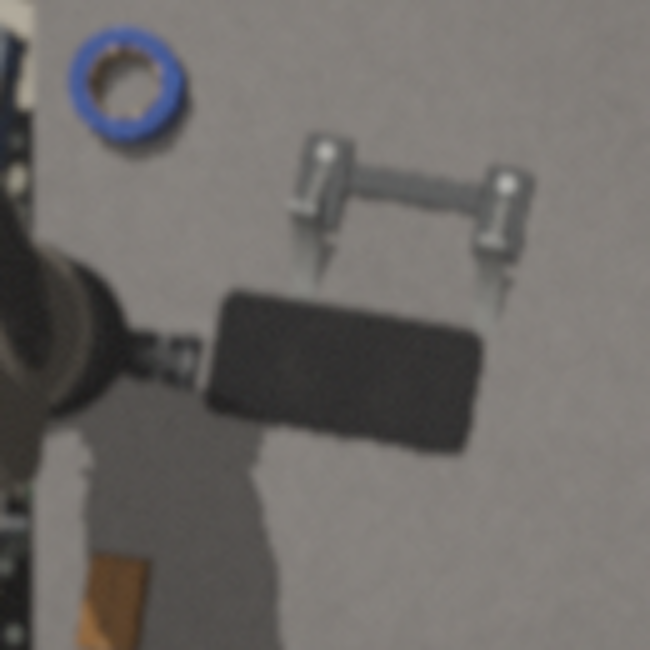

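drive_tool:
  commands:
    - {"linear":[-0.009,-0.008,0.02],"dr":[0,0,0],"jaw":1}
    - {"linear":[0,-0.004,0.018],"dr":[0,0,0],"jaw":1}
    - {"linear":[0,0,0.003],"dr":[0,0,0],"jaw":1}
    - {"linear":[0,0,0],"dr":[0,0,0],"jaw":1}

```text
clock: 6.3
tcp_pos: [0.579, 0.135, 0.0724]
orientation: [0.32, 3.118, -0.003]
contact_force: [-0.3, 0.6, -0.5]
grip_width: 0.0001
```

```bash
python3 -c "
from h import *
go(-.040,.085,.003)
w=viewer.grab_frame('wrist')[:,:,::-1];cv2.imwrite('pics/w5.png',w)"
```

```text
t 6.3 ramp [-0.0382  0.1153  0.0024] F [-0.3   0.57 -0.51] w 0.0001
yaw -11.72 z [ 0.007 -0.003 -1.   ] toolshift [ 0.0016 -0.0303 -0.0006]
```

View pics/w5.png

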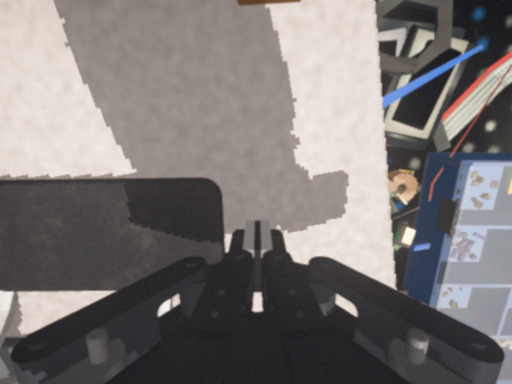

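drive_tool:
  commands:
    - {"linear":[0.001,-0.007,0],"dr":[0,0,-0.5],"jaw":1}
    - {"linear":[0,-0.006,0],"dr":[0,0,0],"jaw":1}
    - {"linear":[0,-0.006,0],"dr":[0,0,0],"jaw":1}
    - {"linear":[0,-0.005,0],"dr":[0,0,0],"jaw":1}
    - {"linear":[0,-0.003,0],"dr":[0,0,0],"jaw":1}
    - {"linear":[0,0,0],"dr":[0,0,0],"jaw":1}

```text
clock: 7.1
tcp_pos: [0.5731, 0.1074, 0.0741]
orientation: [0.305, 3.117, -0.001]
contact_force: [-0.3, -0.3, -0.3]
grip_width: 0.0005
```

```bash
python3 -c "
from h import *
go(-.040,.085,.003)
w=viewer.grab_frame('wrist')[:,:,::-1];cv2.imwrite('pics/w6.png',w)
t=viewer.grab_frame('top')[:,:,::-1];crop(t,145,125,275,255,5,'pics/t6.png')"
```

```text
t 7.1 ramp [-0.0386  0.087   0.0041] F [-0.29 -0.25 -0.34] w 0.0005
yaw -11.17 z [ 0.01  -0.002 -1.   ] toolshift [ 0.0015 -0.002   0.001 ]
```

View pics/w6.png

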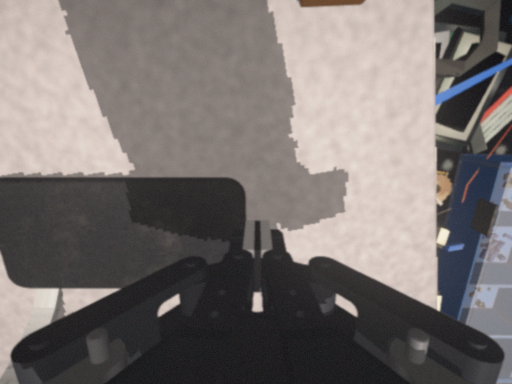

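View pics/t6.png

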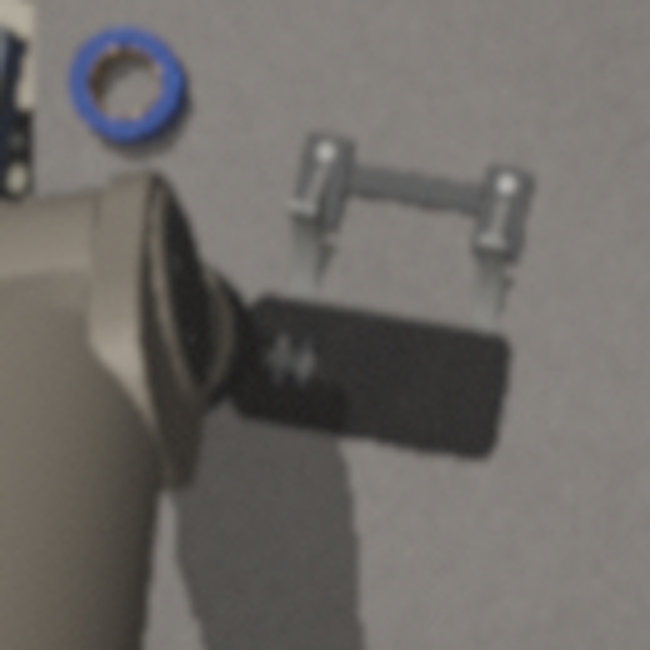

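drive_tool:
  commands:
    - {"linear":[0,-0.005,0.001],"dr":[0,0,0],"jaw":1}
    - {"linear":[0,-0.002,0],"dr":[0,0,0],"jaw":1}
    - {"linear":[0,0.02,0],"dr":[0,0,0],"jaw":1}
    - {"linear":[0,0,-0.04],"dr":[0,0,0],"jaw":1}
    - {"linear":[0.045,-0.02,-0.02],"dr":[0,0,0],"jaw":0}
    - {"linear":[0.03,-0.04,0],"dr":[0,0,0],"jaw":0}
    - {"linear":[0,-0.04,0],"dr":[0,0,0],"jaw":0}

```text
clock: 8.07
tcp_pos: [0.4826, 0.0457, 0.1338]
orientation: [0.286, 3.116, 0.004]
contact_force: [1.0, -1.0, 0.4]
grip_width: 0.0546
```

```bash
python3 -c "
from h import *
go(-.100,.0,.01)
t=viewer.grab_frame('top')[:,:,::-1];crop(t,145,125,275,255,5,'pics/t7.png')"
```

```text
t 8.07 ramp [-0.1154  0.0089  0.0638] F [ 0.96 -0.96  0.43] w 0.0546
yaw -10.49 z [ 0.012  0.002 -1.   ] toolshift [-0.0146 -0.0093  0.0539]
```

View pics/t7.png

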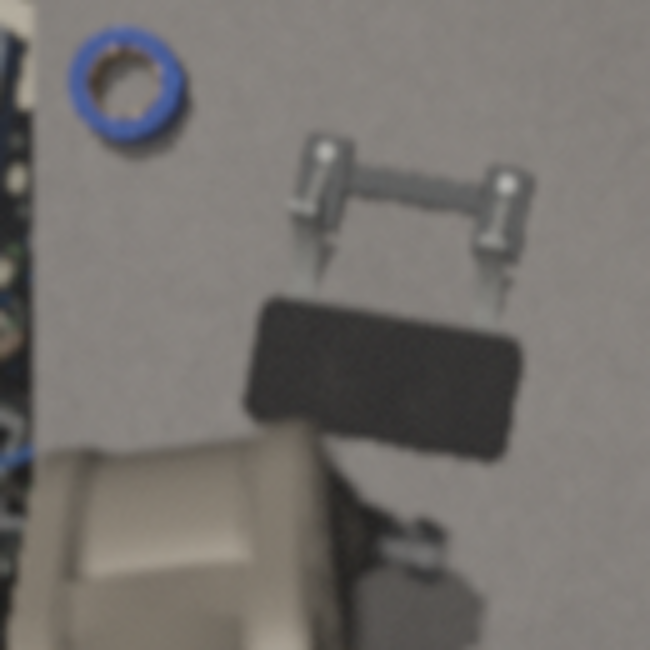

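drive_tool:
  commands:
    - {"linear":[-0.009,-0.009,0.03],"dr":[0,0,0.6],"jaw":0}
    - {"linear":[0,0,0.025],"dr":[0,0,0],"jaw":0}
    - {"linear":[0,0,0.01],"dr":[0,0,0],"jaw":0}
    - {"linear":[0,0,0],"dr":[0,0,0],"jaw":0}

```text
clock: 8.62
tcp_pos: [0.493, 0.0321, 0.0688]
orientation: [0.311, 3.11, 0.003]
contact_force: [-0.5, -0.2, 0.5]
grip_width: 0.0853
```

```bash
python3 -c "
from h import *
go(-.018,.0,-.0115)"
```

```text
t 8.62 ramp [-0.1025 -0.0024 -0.0012] F [-0.48 -0.24  0.47] w 0.0853
yaw -11.42 z [ 0.016  0.001 -1.   ] toolshift [-0.0843  0.0027  0.0116]
```

drive_tool:
  commands:
    - {"linear":[0,0.002,0.007],"dr":[0,0.9,0],"jaw":0}
    - {"linear":[0,0,0.003],"dr":[0,0,0],"jaw":0}
    - {"linear":[-0.006,0,0],"dr":[0,0,0],"jaw":0}
    - {"linear":[-0.006,0,0],"dr":[0,0,0],"jaw":0}
    - {"linear":[-0.006,0,0],"dr":[0,0,0],"jaw":0}
    - {"linear":[-0.006,0,0],"dr":[0,0,0],"jaw":0}
    - {"linear":[-0.006,0,0],"dr":[0,0,0],"jaw":0}

```text
clock: 9.5
tcp_pos: [0.5243, 0.0294, 0.0598]
orientation: [-0.31, -3.124, -0.008]
contact_force: [-4.7, 1.9, 3.4]
grip_width: 0.0852
```

```bash
python3 -c "
from h import *
go(-.018,.0,-.0115)"
```

```text
t 9.5 ramp [-0.0713  0.0011 -0.0102] F [-4.65  1.92  3.35] w 0.0852
yaw -11.34 z [-0.002  0.006 -1.   ] toolshift [-0.0533 -0.001   0.0012]
```

drive_tool:
  commands:
    - {"linear":[-0.005,0,0.0005],"dr":[0,0,0],"jaw":0}
    - {"linear":[-0.005,0,0.0005],"dr":[0,0,0],"jaw":0}
    - {"linear":[-0.005,0,0],"dr":[0,0,0],"jaw":0}
    - {"linear":[-0.005,0,0],"dr":[0,0,0],"jaw":0}

```text
clock: 10.0
tcp_pos: [0.5385, 0.0261, 0.0577]
orientation: [-0.308, -3.11, -0.008]
contact_force: [-6.7, 1.3, 6.0]
grip_width: 0.0855
```

```bash
python3 -c "
from h import *
go(-.018,.0,-.0115)
s=viewer.grab_frame('side')[:,:,::-1];crop(s,180,120,300,220,6,'pics/s8.png')"
```

```text
t 10.0 ramp [-0.0567  0.0006 -0.0123] F [-6.74  1.25  5.98] w 0.0855
yaw -11.33 z [-0.016  0.007 -1.   ] toolshift [-0.0387 -0.0005 -0.0015]
```

View pics/s8.png

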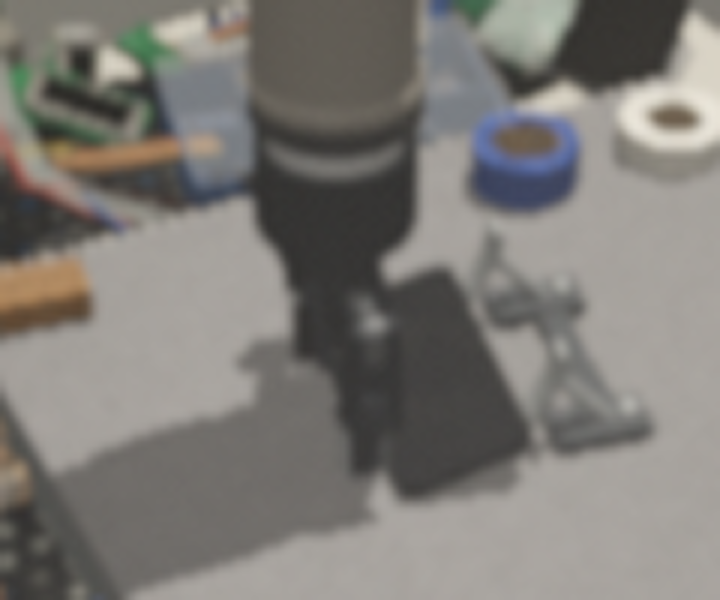

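drive_tool:
  commands:
    - {"linear":[-0.006,0,-0.0015],"dr":[0,-0.6,0],"jaw":0}
    - {"linear":[-0.006,0,-0.0005],"dr":[0,-0.5,0],"jaw":0}
    - {"linear":[-0.006,0,0],"dr":[0,-0.3,0],"jaw":0}

```text
clock: 10.42
tcp_pos: [0.5569, 0.022, 0.0588]
orientation: [0.309, 3.118, 0.003]
contact_force: [-1.3, 0.7, -0.3]
grip_width: 0.0854
```

```bash
python3 -c "
from h import *
go(-.018,.0,-.0115)"
```

```text
t 10.43 ramp [-0.0378  0.0002 -0.0112] F [-1.3   0.7  -0.31] w 0.0854
yaw -11.33 z [ 0.008  0.001 -1.   ] toolshift [-0.0198 -0.0001  0.0005]
```

drive_tool:
  commands:
    - {"linear":[-0.005,0,0],"dr":[0,0.2,0],"jaw":0}
    - {"linear":[-0.004,0,0],"dr":[0,0,0],"jaw":0}

```text
clock: 10.68
tcp_pos: [0.567, 0.02, 0.0589]
orientation: [0.31, 3.121, 0.004]
contact_force: [-1.7, 0.3, -1.3]
grip_width: 0.0851
```

```bash
python3 -c "
from h import *
go(-.018,.0,-.0115)
s=viewer.grab_frame('side')[:,:,::-1];crop(s,180,120,300,220,6,'pics/s9.png')
s=viewer.grab_frame('wrist')[:,:,::-1];cv2.imwrite('pics/w9.png',s)"
```

```text
t 10.68 ramp [-0.0275  0.0001 -0.0111] F [-1.75  0.27 -1.29] w 0.0851
yaw -11.34 z [ 0.005  0.002 -1.   ] toolshift [-0.0095 -0.0001  0.0004]
```

View pics/s9.png

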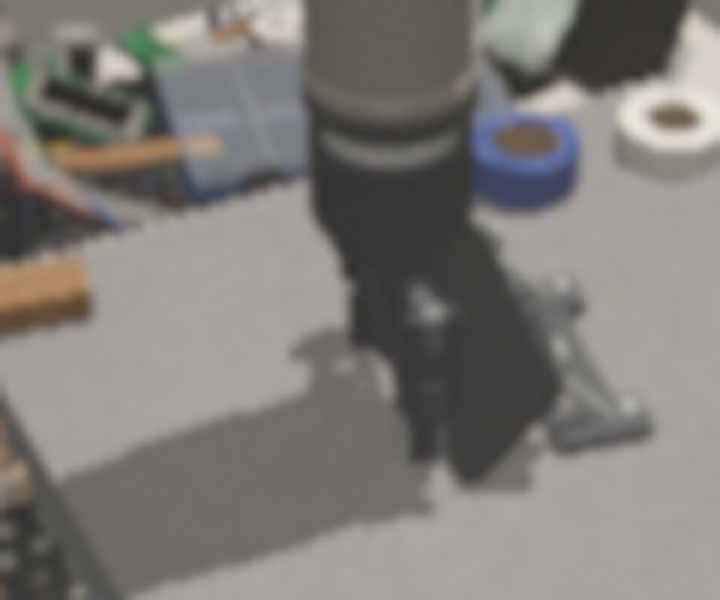

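View pics/w9.png

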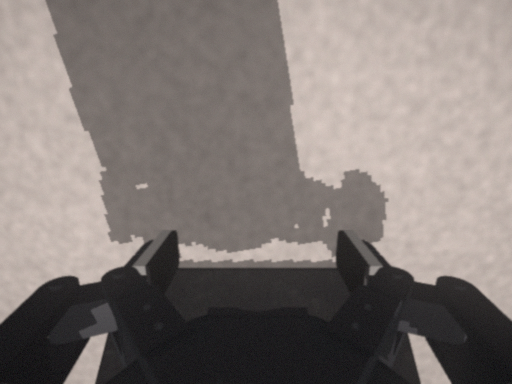

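drive_tool:
  commands:
    - {"linear":[-0.005,0,0],"dr":[0,0,0],"jaw":0}
    - {"linear":[-0.004,0,0],"dr":[0,0,0],"jaw":0}
    - {"linear":[-0.003,0,0],"dr":[0,0,0],"jaw":0}

```text
clock: 11.15
tcp_pos: [0.5756, 0.0183, 0.0589]
orientation: [-0.31, -3.123, -0.005]
contact_force: [-14.3, 3.0, 12.0]
grip_width: 0.0855
```

```bash
python3 -c "
from h import *
go(-.018,.0,-.0115)
s=viewer.grab_frame('side')[:,:,::-1];crop(s,180,120,300,220,6,'pics/s10.png')"
```

```text
t 11.15 ramp [-0.0188  0.0002 -0.0111] F [-14.25   3.04  12.  ] w 0.0855
yaw -11.33 z [-0.003  0.003 -1.   ] toolshift [-0.0008 -0.0002  0.0004]
```

View pics/s10.png

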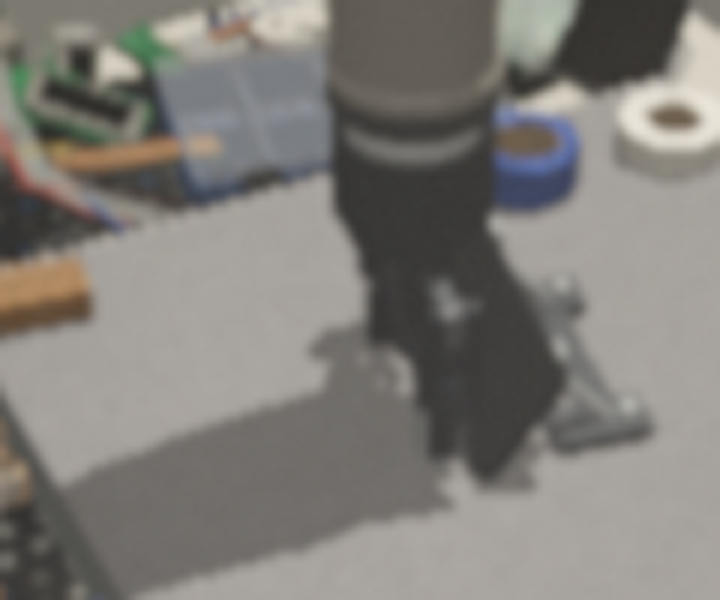

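drive_tool:
  commands:
    - {"linear":[0.004,0,0],"dr":[0,0,0],"jaw":0}
    - {"linear":[0.006,0,0],"dr":[0,0,0],"jaw":0}
    - {"linear":[0.02,0,0],"dr":[0,0,0],"jaw":0}
    - {"linear":[0.04,0,0],"dr":[0,0,0],"jaw":0}
    - {"linear":[0,0,0],"dr":[0,0,0],"jaw":0}

```text
clock: 11.82
tcp_pos: [0.5084, 0.0321, 0.0602]
orientation: [0.31, 3.122, 0.006]
contact_force: [0.9, -0.1, 0.5]
grip_width: 0.0851
```

```bash
python3 -c "
from h import *
go(-.018,.0,-.0115)
s=viewer.grab_frame('side')[:,:,::-1];crop(s,180,120,300,220,6,'pics/s11.png')
s=viewer.grab_frame('top')[:,:,::-1];crop(s,145,125,275,255,5,'pics/t11.png')"
```

```text
t 11.82 ramp [-0.0874  0.0006 -0.0098] F [ 0.92 -0.11  0.5 ] w 0.0851
yaw -11.35 z [ 0.005  0.003 -1.   ] toolshift [-0.0694 -0.0004  0.0019]
```

View pics/s11.png

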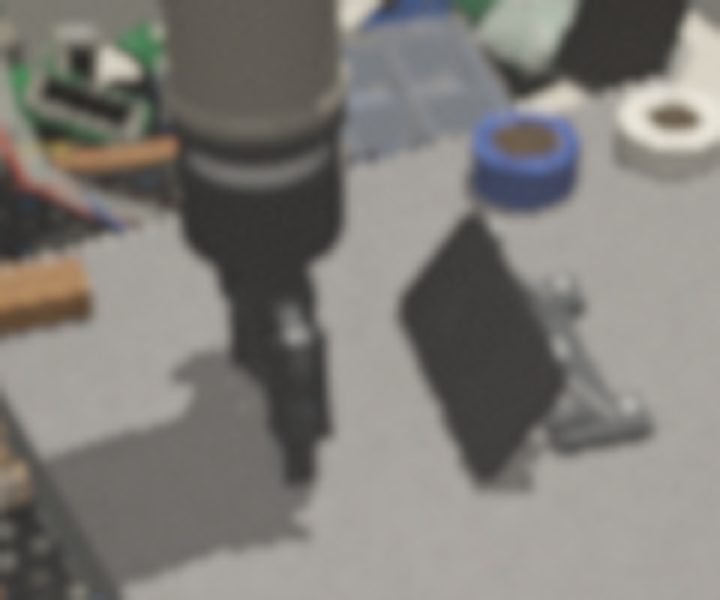

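View pics/t11.png

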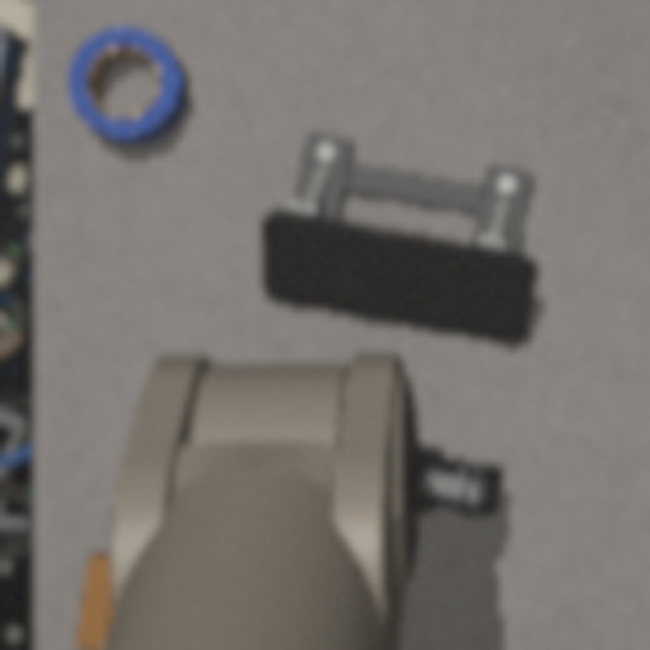

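```bash
python3 -c "
from h import *
f=lambda x,y:((x+.5)/5+144.5,(y+.5)/5+124.5)
s=lambda x,y:((x+.5)/6+179.5,(y+.5)/6+119.5)
P=[]
for a,b in [((475,215),(265,211)),((562,375),(535,258)),((485,482),(528,344)),((402,303),(266,295))]:
  p,e=tri(('side',s(*a)),('top',f(*b)));P.append(p);print(ramp(p).round(4),e)
for i,j in((0,3),(1,2)):
  d=P[i]-P[j];print(np.linalg.norm(d),np.degrees(np.arcsin(d[2]/np.linalg.norm(d))))
"
```

```text
[0.0363 0.0724 0.0509] 0.0012745712476936882
[ 0.0343 -0.0703  0.0601] 0.0035743836917385393
[-0.005  -0.0739  0.0069] 0.0010616634523146382
[-0.0033  0.0718  0.0035] 0.0005187431931846431
0.061787680288158224 50.120007222530056
0.06620928525716356 53.43846916553818
```

drive_tool:
  commands:
    - {"linear":[0,0,-0.05],"dr":[0,0,0],"jaw":0}
    - {"linear":[0,0,-0.06],"dr":[0,0,0],"jaw":1}
    - {"linear":[0,0,-0.06],"dr":[0,0,0],"jaw":1}
    - {"linear":[0,0,-0.03],"dr":[0,0,0],"jaw":1}
    - {"linear":[-0.06,0,0],"dr":[0,0,0],"jaw":1}
    - {"linear":[-0.06,0,0],"dr":[0,0,0],"jaw":1}
    - {"linear":[-0.06,0,0],"dr":[0,0,0],"jaw":1}
    - {"linear":[0,0,0],"dr":[0,0,0],"jaw":1}

```text
clock: 12.92
tcp_pos: [0.7015, -0.0066, 0.2757]
orientation: [0.309, 3.1, 0.008]
contact_force: [-0.5, -0.5, 0.4]
grip_width: -0.0001
```

```bash
python3 -c "
from h import *
go(.088,.0,.04)"
```

```text
t 12.93 ramp [1.095e-01 2.000e-04 2.057e-01] F [-0.54 -0.55  0.36] w -0.0001
yaw -11.36 z [ 0.027  0.003 -1.   ] toolshift [ 0.0258 -0.0016  0.1651]
```

drive_tool:
  commands:
    - {"linear":[0.015,0,0.03],"dr":[0,1.5,0],"jaw":1}
    - {"linear":[0,0,0.04],"dr":[0,0,0],"jaw":1}
    - {"linear":[0,0,0.03],"dr":[0,0,0],"jaw":1}
    - {"linear":[0,0,0],"dr":[0,0,0],"jaw":1}

```text
clock: 13.42
tcp_pos: [0.6904, -0.0042, 0.1744]
orientation: [0.312, 3.121, 0.012]
contact_force: [0.3, -0.7, -0.2]
grip_width: -0.0002
```

```bash
python3 -c "
from h import *
go(.088,.0,.04)
s=viewer.grab_frame('side')[:,:,::-1];crop(s,200,100,320,200,6,'pics/s12.png')
s=viewer.grab_frame('wrist')[:,:,::-1];cv2.imwrite('pics/w12.png',s)"
```

```text
t 13.43 ramp [0.0982 0.0003 0.1044] F [ 0.27 -0.65 -0.19] w -0.0002
yaw -11.43 z [ 0.006  0.007 -1.   ] toolshift [ 0.0105 -0.0009  0.0644]
```

View pics/s12.png

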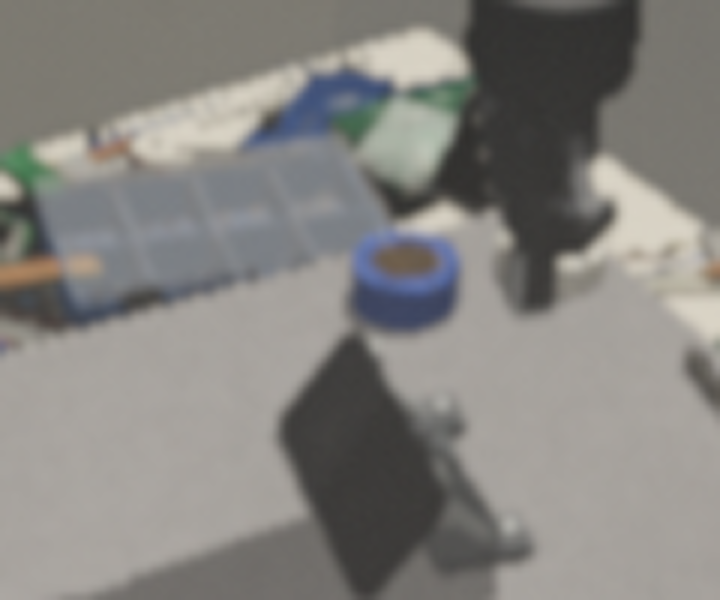

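View pics/w12.png

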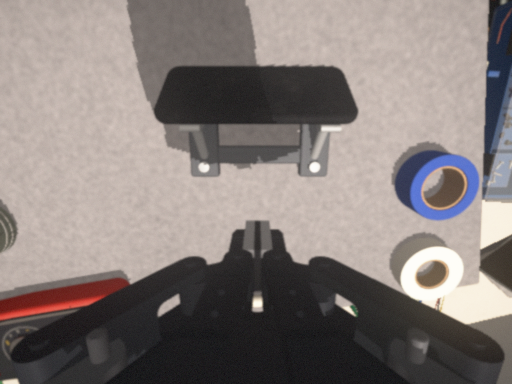

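drive_tool:
  commands:
    - {"linear":[0.004,0,0.035],"dr":[0,0,0],"jaw":1}
    - {"linear":[0.002,0,0.028],"dr":[0,0,0],"jaw":1}
    - {"linear":[0,0,0.002],"dr":[0,0,0],"jaw":1}

```text
clock: 13.9
tcp_pos: [0.6925, -0.003, 0.119]
orientation: [0.311, 3.103, 0.016]
contact_force: [0.1, -1.1, 1.1]
grip_width: -0.0002
```

```bash
python3 -c "
from h import *
go(.06,.0,.038)"
```

```text
t 13.9 ramp [0.1   0.002 0.049] F [ 0.05 -1.12  1.07] w -0.0002
yaw -11.44 z [ 0.024  0.008 -1.   ] toolshift [ 0.0402 -0.0023  0.0101]
```

drive_tool:
  commands:
    - {"linear":[0.012,-0.002,0.01],"dr":[0,1.2,0],"jaw":1}
    - {"linear":[0.012,0,0.002],"dr":[0,0,0],"jaw":1}
    - {"linear":[0.01,0,0],"dr":[0,0,0],"jaw":1}

```text
clock: 14.28
tcp_pos: [0.66, 0.0017, 0.1104]
orientation: [0.313, 3.119, 0.021]
contact_force: [0.5, 1.0, 0.3]
grip_width: 0.0
```

```bash
python3 -c "
from h import *
go(.05,.0,.038)"
```

```text
t 14.28 ramp [0.0672 0.0003 0.0404] F [0.52 0.96 0.3 ] w 0.0
yaw -11.46 z [ 0.008  0.013 -1.   ] toolshift [ 0.0172 -0.0004  0.0023]
```

Now push slowly.

drive_tool:
  commands:
    - {"linear":[0.005,0,0],"dr":[0,0,0],"jaw":1}
    - {"linear":[0.005,0,0],"dr":[0,0,0],"jaw":1}
    - {"linear":[0.005,0,0],"dr":[0,0,0],"jaw":1}
    - {"linear":[0.004,0,0],"dr":[0,0,0],"jaw":1}
    - {"linear":[0.004,0,0],"dr":[0,0,0],"jaw":1}
    - {"linear":[0.004,0,0],"dr":[0,0,0],"jaw":1}

```text
clock: 15.02
tcp_pos: [0.6327, 0.0076, 0.1122]
orientation: [0.312, 3.115, 0.023]
contact_force: [-0.2, -0.4, 0.7]
grip_width: -0.0001
```

```bash
python3 -c "
from h import *
go(.02,.0,.038)
s=viewer.grab_frame('side')[:,:,::-1];crop(s,180,120,300,220,6,'pics/s13.png')"
```

```text
t 15.03 ramp [0.0393 0.0008 0.0422] F [-0.2  -0.41  0.73] w -0.0001
yaw -11.44 z [ 0.012  0.013 -1.   ] toolshift [ 0.0193 -0.0009  0.004 ]
```

View pics/s13.png

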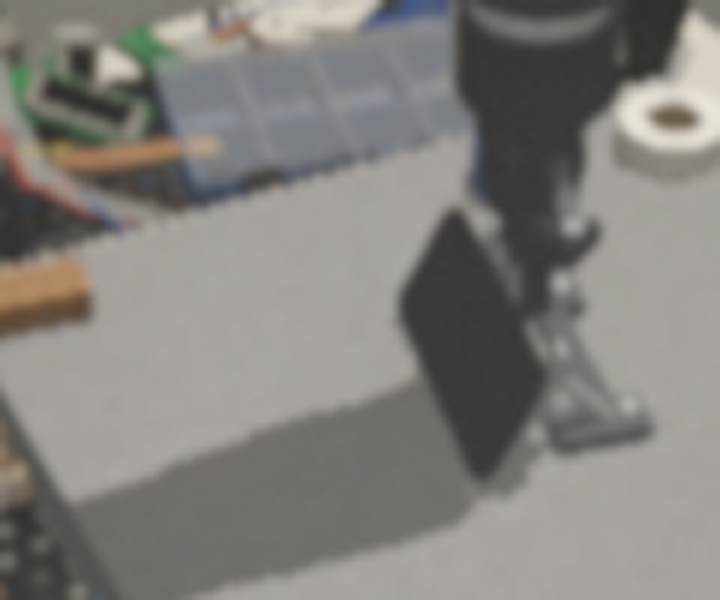

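drive_tool:
  commands:
    - {"linear":[0.005,0,0.001],"dr":[0,0,0],"jaw":1}
    - {"linear":[0.005,0,0],"dr":[0,0.3,0],"jaw":1}
    - {"linear":[0.005,0,0],"dr":[0,0,0],"jaw":1}
    - {"linear":[0.005,0,0],"dr":[0,0,0],"jaw":1}
    - {"linear":[0.005,0,0],"dr":[0,0,0],"jaw":1}

```text
clock: 15.7
tcp_pos: [0.6054, 0.0131, 0.1103]
orientation: [0.313, 3.123, 0.023]
contact_force: [0.2, -0.3, 0.4]
grip_width: 0.0002
```

```bash
python3 -c "
from h import *
go(.0,.0,.038)
s=viewer.grab_frame('side')[:,:,::-1];crop(s,180,120,300,220,6,'pics/s14.png')"
```

```text
t 15.7 ramp [0.0115 0.0009 0.0403] F [ 0.23 -0.33  0.41] w 0.0002
yaw -11.44 z [ 0.004  0.014 -1.   ] toolshift [ 0.0115 -0.0009  0.0023]
```

View pics/s14.png

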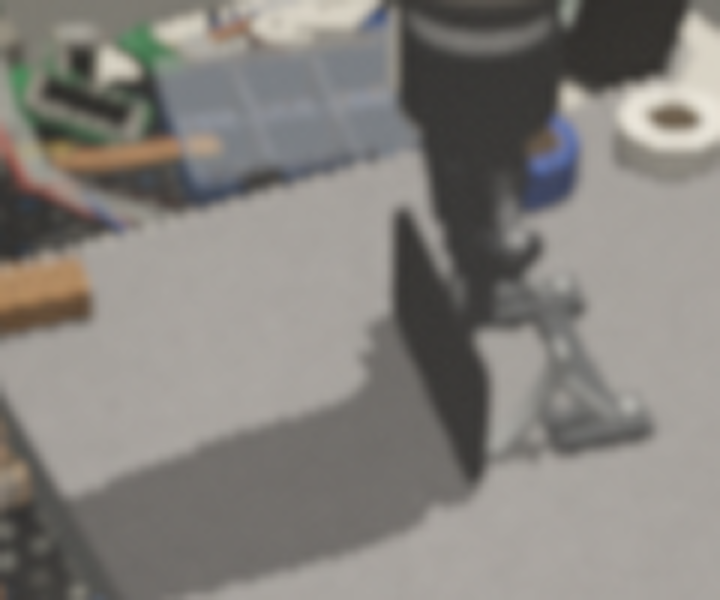

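Nearly upright; a little farther and it will tip over.

drive_tool:
  commands:
    - {"linear":[0.003,0,0],"dr":[0,0,0],"jaw":1}
    - {"linear":[0.003,0,0],"dr":[0,0,0],"jaw":1}
    - {"linear":[0.003,0,0],"dr":[0,0,0],"jaw":1}
    - {"linear":[0.003,0,0],"dr":[0,0,0],"jaw":1}

```text
clock: 16.25
tcp_pos: [0.5924, 0.0157, 0.1103]
orientation: [0.313, 3.123, 0.023]
contact_force: [-0.6, 0.0, 1.1]
grip_width: -0.0002
```

```bash
python3 -c "
from h import *
go(.0,.0,.038)
s=viewer.grab_frame('side')[:,:,::-1];crop(s,180,120,300,220,6,'pics/s15.png')"
```

```text
t 16.25 ramp [-0.0018  0.0009  0.0403] F [-0.6   0.04  1.13] w -0.0002
yaw -11.44 z [ 0.004  0.015 -1.   ] toolshift [-0.0018 -0.0009  0.0023]
```

View pics/s15.png

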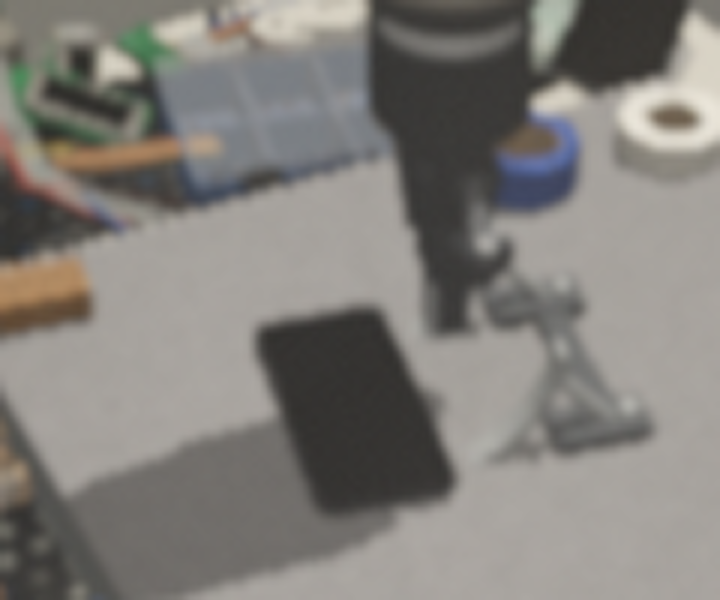

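It has toppled over. I'll raise the arm clear and check that it lies flat.

drive_tool:
  commands:
    - {"linear":[-0.005,0,-0.03],"dr":[0,0,0],"jaw":1}
    - {"linear":[0,0,-0.06],"dr":[0,0,0],"jaw":1}
    - {"linear":[0,0,-0.06],"dr":[0,0,0],"jaw":1}
    - {"linear":[-0.05,0,0],"dr":[0,0,0],"jaw":1}
    - {"linear":[-0.05,0,0],"dr":[0,0,0],"jaw":1}
    - {"linear":[0,0,0],"dr":[0,0,0],"jaw":1}
    - {"linear":[0,0,0],"dr":[0,0,0],"jaw":1}

```text
clock: 17.18
tcp_pos: [0.6962, -0.0069, 0.2659]
orientation: [0.31, 3.123, 0.025]
contact_force: [-0.1, -0.1, -0.3]
grip_width: -0.0002
```

```bash
python3 -c "
from h import *
go(.0,.0,.038)
s=viewer.grab_frame('side')[:,:,::-1];crop(s,180,120,300,220,6,'pics/s16.png')
s=viewer.grab_frame('wrist')[:,:,::-1];cv2.imwrite('pics/w16.png',s)
s=viewer.grab_frame('top')[:,:,::-1];cv2.imwrite('pics/t16.png',s)"
```

```text
t 17.18 ramp [ 0.1044 -0.0011  0.1959] F [-0.08 -0.08 -0.33] w -0.0002
yaw -11.33 z [ 0.004  0.015 -1.   ] toolshift [ 0.1046 -0.0017  0.1577]
```

View pics/s16.png

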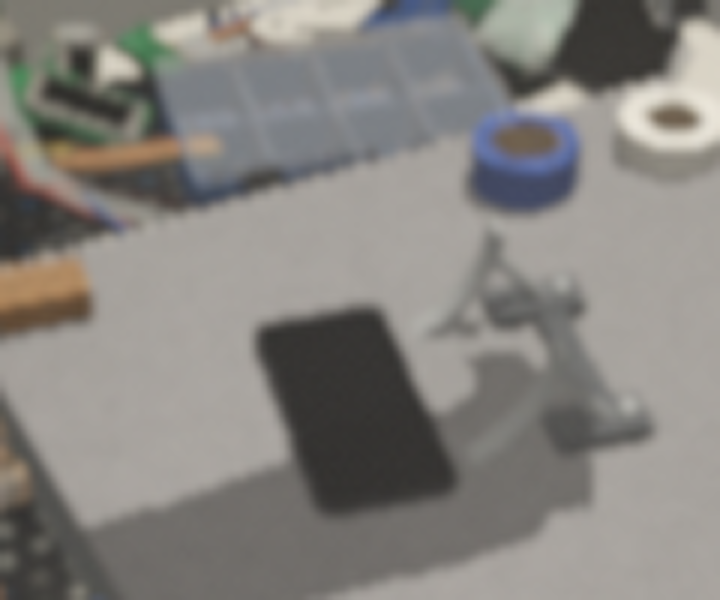

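View pics/w16.png

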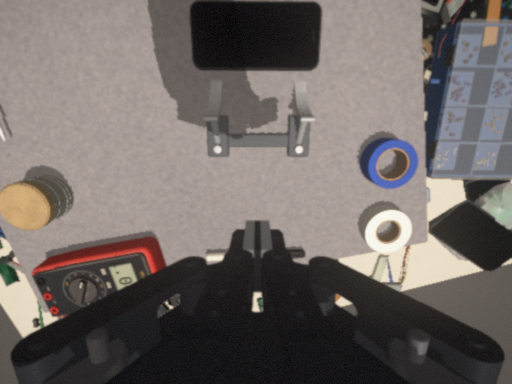

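View pics/t16.png

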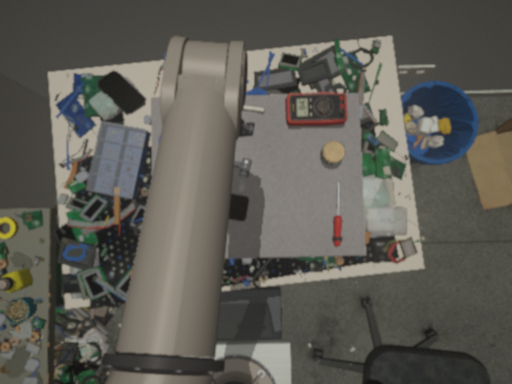

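```bash
python3 -c "
from h import *
P=[onz('side',((x+.5)/6+179.5,(y+.5)/6+119.5),.078) for x,y in [(258,325),(380,307),(456,490),(325,514)]]
print([ramp(p).round(3) for p in P],[np.linalg.norm(P[i]-P[i-1]).round(4) for i in range(4)])
P=[onz('wrist',q,.078) for q in [(191,1),(321,1),(319,68),(195,70)]]
print([ramp(p).round(3) for p in P],[np.linalg.norm(P[i]-P[i-1]).round(4) for i in range(4)])
"
```

```text
[array([-0.079,  0.069,  0.008]), array([-0.016,  0.066,  0.008]), array([-0.019, -0.077,  0.008]), array([-0.082, -0.075,  0.008])] [np.float64(0.1443), np.float64(0.0632), np.float64(0.1428), np.float64(0.0624)]
[array([-0.081, -0.069,  0.008]), array([-0.082,  0.073,  0.008]), array([-0.014,  0.074,  0.008]), array([-0.012, -0.069,  0.008])] [np.float64(0.069), np.float64(0.1413), np.float64(0.0674), np.float64(0.1433)]
```

The phone lies flat and free of the ramp, with its middle at about x = -48 mm, y = 0. Both views give its size as 143–144 × 63–69 mm. I'm handing in the job.

```bash
python3 -c "
from bench import job
print(job.hand_in())"
```

```text
the job is handed in; nothing more can be done
None
```

The phone now lies flat, screen up, on the board in front of the ramp. I handed the job in at about 17 s with the arm clear of everything.

- **Centring:** The first push showed the phone about 20 mm off-centre sideways, so it would barely have caught one strap. I slid it sideways by its short end with closed fingers before going on.
- **Tipping up:** I pushed it square against the ramp with both open fingers until it leaned, then backed off. Triangulated corners gave a lean of about 50–53°. It was still leaning more than a second later, with the robot off it.
- **Turning over:** I went in behind the ramp with closed fingers and pushed the top edge back slowly. The phone's lower side stayed near the toe line until it tipped over.

**Last checks:** The side and wrist views put the phone's middle about 48 mm in front of the toe line and within about 5 mm of the ramp's middle. The glossy screen face is up. In the last pictures the tape, screwdriver and tin were where they started, as was the part of the relay box still in view. I judged these by eye, not by measurement.

**Disagreements:**
- The side view measured the phone's width as about 63 mm, against 67–69 mm from the wrist view and the true 70 mm. I put that down to blurred, rounded corners.
- At the end of the push up the ramp, the wrist force rose to about 19 N for a moment, well under the limits.

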